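# Finish the pile of bridge blanks, then open the drying box and hold its lid

## Robot

A 6-joint arm with a two-finger parallel gripper is mounted at the origin on the work surface. World frame = base frame: x ahead of the robot, y to its left, z up, the work surface at z = 0. Lengths are in mm, angles in rad, forces in N, time in s.
With the tool pointing down it reaches from about 350 to 775 mm from the base axis. Payload 7.3 kg.
Tool frame: the origin (TCP) lies on the front face of the gripper's body, between the roots of the fingers; the fingertips stand 66 mm ahead of it and the grasp point (between the pads) lies 47 mm ahead of it (bot.tcp_to_grasp is the z of the grasp point in the tool frame, in mm); z points along the fingers, y is the direction in which the jaws open and shut (so a half turn about z gives the same grasp; the last joint's range is limited). The gripper opens to 92 mm and grips with 3 to 60 N. Pads are 19 mm wide; open, the fingers measure 130 mm over their backs; the gripper's body (75 mm by 190 mm) begins 47 mm behind the grasp point.
Start: joints at [-1.484, 0.342, 1.524, -0, 1.275, -0.146], TCP at [121.14, -510.846, 292.241] pointing down, gripper open.
Joint ranges: [-2.53, 2.53], [-0.77, 2.02], [0.04, 2.7], [-1, 4.14], [0.28, 2.66], [-3.11, 3.11]. Speed limits (rad/s): [2.57, 2.57, 3.14, 3.14, 3.14, 3.14].

## Interface

Orientations are given as [roll, pitch, yaw] about the fixed x, y, z axes, in that order (R = Rz(yaw) Ry(pitch) Rx(roll)).
In Python, from plant import bot gives the robot as it stands.
- The arm moves only by the tool carry_out, never from a script. Its argument "deltas" is a list that holds one entry, the list of rows, each a list of 4 numbers: the shift along the tool's x, y, z in mm, then the turn about the tool's z in units of 5 degrees (1.0 is 5 degrees). A call has 1 to 20 rows; each row is the pose to reach, as a shift and turn from the pose commanded when the call began, along the tool's axes at that moment; what a row does not reach only later rows make up. A row lasts 1/10 s, in which the tool goes at most 50 mm and 8.59 degrees, less where a joint would pass 70% of its speed; a pose out of reach is approached as far as the arm can. A call with a gripper value outside its range is refused whole. "fingers" is the finger opening in mm, from 0 to 91.8, set as the call begins (left out, the last holds). The fingers move at their own pace and stop on an object; the grip force is fixed at half the most. Time passes only in rows, so rows that repeat a pose let the fingers close. It gives the time, the measured TCP pose, the force and the opening at its end, in the units of the state.
- bot.get_obs(): the state, without advancing time (a new reading comes with each control period).
- bot.capture(name): name is "scene" or "side" or "wrist"; returns (picture, depth): 400x640x3 uint8, blue, green, red; 400x640 float32, mm along the optical axis (not along the pixel's ray), 0 where there is no reading.
- bot.camera_model(name): a dict with "K" (3x3 intrinsics, pixels), "camera_from_world" (4x4, takes a point from world to camera coordinates). Camera axes: x right, y down, z forward; pixel columns grow to the right and rows downward; lengths in mm; the calibration is good to about 2 mm. A picture is of the moment at which its call begins: read the wrist's pose just before it. camera_model takes no time and is no camera call; for the wrist camera it gives the pose at the moment of the call.
- bot.close_job(): hands the job in, once; it reports no verdict.
The state is a dict: "time": time; "joint_positions": joint angles; "dq": joint speeds; "tau": joint torques, N m; "tool_pos": TCP position; "tcp_rot": TCP orientation; "contact_force": force on the tool from outside, world axes, zero at the start; "moment": the same for the moment, N m; "grip_width": finger opening in mm.
Only numpy, scipy, OpenCV 4.12 (cv2) and the standard library are available. Lean on these libraries where they do the work, as an engineer would, in place of code of your own. Each camera call takes 0.05 s, during which the arm holds its last target. There are 200 camera calls.

## Task

Finish this batch for the drying box: lay the loose white spacer grid squarely on top of the pile of bridge blanks, then the loose rosewood blank squarely on the grid. Then take the box's lid by the T-handle of its latch and, before turning the handle, give it a light tug upwards to feel whether it is still caught; if it is, turn the handle anticlockwise until it lets go, without forcing it. Raise the lid about 45 degrees and finish holding it there with the gripper, as it has no stay, so that I can lift the batch in; leave the glue bottle, mug and sanding block where they are.

Things in the scene. Friction and masses are not known exactly. Their poses are not given: they have to be found in the camera images.
- board: plywood carrying board, 200 x 70 x 12 mm, lying flat on the bench under the pile of bridge blanks; origin at the centre of its underside, x along its length. The pile on it, from below: rosewood blank, white spacer grid, rosewood blank (blank_mid)
- blank_mid: the dark rosewood bridge blank now on top of the pile, 160 x 45 x 12 mm, nothing on it yet; origin at the centre of its underside (32 mm above the bench), x along its length; 0.075 kg
- grid: the loose spacer grid, a stiff white plastic egg-crate sheet, 160 x 45 x 8 mm, same outline as a blank, lying flat on the bench; origin at the centre of its underside, x along its length; 0.035 kg; both faces alike, either way round is right
- blank: the loose dark rosewood bridge blank, 160 x 45 x 12 mm, lying flat on the bench on its own; origin at the centre of its underside, x along its length; 0.075 kg; either way round is right
- drybox: plywood drying box fixed to the bench, outside 280 (its x) x 260 (its y) x 130 mm high without the lid; origin at the centre of its underside. Its grey lid (14 mm thick, top 144 mm above the bench) is hinged along the box's near (-x) top edge and opens up and towards the robot
- box_hinge (a point): middle of the lid's hinge line, on the box's near top edge, 140 mm to the box's -x of its centre and 130 mm above the bench; it does not move; its y is the hinge line, its x points across the closed lid towards the latch
- latch_grip (a point): centre of the T-handle, a black bar 70 mm long, 14 wide, 22 tall with one red end, on a boss on the lid; on the turning axis, 27 mm above the lid's upper face (bar from 16 to 38 mm above it), 220 mm from the hinge line, on the lid's middle line. x along the bar to its red end, z along the axis, square to the lid (up while shut)
- latch_tip (a point): middle of the bar's red end, 35 mm from latch_grip
- latch (a joint): angle of the T-handle, rad: 0 home (red end points at the lid's far edge), growing anticlockwise seen from above to a stop at 1.45. A tongue under the lid, in line with the red end, turns with it under a hidden keeper plate; it clears it somewhere from 0.7 to 1.15, as the keeper is set: past 1.2 always. It starts at any angle and stays where put (0.12 N m to turn)
- lid (a joint): lid angle, rad, 0 shut. While caught the lid can be lifted only about 0.02 (4 mm at the handle) before the tongue meets the keeper and it stops hard; free, it lifts with about 5 to 8 N at the handle. It has no stay and falls shut when let go (below about 1.5)
- glue: white glue bottle with a red cap, 52 mm across, 130 mm tall, standing on the bench; origin at the centre of its base; to be left alone
- mug: white mug, 76 mm across, 85 mm tall, standing on the bench; origin at the centre of its base; to be left alone
- sandblock: cork sanding block, 110 x 60 x 35 mm, lying on the bench; origin at the centre of its base; to be left alone
Mind the look-alikes: they are no part of the job. Leave any blue or purple look-alike of the blank alone. What is shaped like the blank_mid but purple is not meant.

How it is judged (in metres and radians):
On the way, in this order (a step that is already met when the one before it is completed fails the run):
1. the spacer grid lies squarely on the pile's top blank, let go (z of grid in the frame of blank_mid between 0.009 and 0.015 m and horizontal distance between grid and blank_mid below 0.012 m and angle between the x axis of grid and the x axis of blank_mid, either way round below 0.16 rad and contact force between the fingers and grid below 0.1 N and linear speed of grid below 0.03 m/s), for 0.2 s.
2. the loose blank lies squarely on the grid, let go (z of blank in the frame of grid between 0.005 and 0.011 m and horizontal distance between blank and grid below 0.012 m and angle between the x axis of blank and the x axis of grid, either way round below 0.16 rad and z of grid in the frame of blank_mid between 0.009 and 0.015 m and horizontal distance between grid and blank_mid below 0.012 m and angle between the x axis of grid and the x axis of blank_mid, either way round below 0.16 rad and contact force between the fingers and blank below 0.1 N and linear speed of blank below 0.03 m/s), for 0.2 s.
3. the lid has been tugged up by its T-handle through the latch's play (over 0.008 rad) with the handle not yet turned (its red end within 14 mm of where it started) (value of joint lid above 0.008 rad and distance of latch_tip from where it was at the start of the episode below 0.014 m and contact force between the fingers and latch above 1 N), for 0.04 s.
At the end, for the whole second after the job is handed in: lid held still by the fingers at 34 to 57 degrees (0.6 to 1.0 rad); grid on the pile's top blank and loose blank on the grid, each within 12 mm and 9 degrees of the one below, flat, still, let go; pile within 15 mm on its board, board within 40 mm of its start (all of step 2 and value of joint lid between 0.6 and 1 rad and velocity of joint lid between -0.05 and 0.05 rad/s and contact force between the fingers and lid above 2 N and horizontal distance between blank_mid and board below 0.015 m and angle between blank's own z axis and vertical below 0.08 rad and distance of board from where it was at the start of the episode below 0.04 m and contact force between the fingers and grid below 0.1 N and linear speed of grid below 0.03 m/s); the arm keeps its last pose, push and grip.
It fails at once if the glue bottle is pushed more than 30 mm or tipped (distance of glue from where it was at the start of the episode above 0.03 m or angle between glue's own z axis and vertical above 0.35 rad).
It fails at once if the mug is pushed more than 30 mm or tipped (distance of mug from where it was at the start of the episode above 0.03 m or angle between mug's own z axis and vertical above 0.35 rad).
It fails at once if the sanding block is pushed more than 30 mm or tipped (distance of sandblock from where it was at the start of the episode above 0.03 m or angle between sandblock's own z axis and vertical above 0.35 rad).
It fails at once if the caught lid is forced: the tongue bears on the box's keeper with over 60 N (contact force between lid and drybox above 60 N).
It also fails if it takes over 61 s, if anything falls off the work surface, if the arm or the gripper's body presses on something with over 40 N, if the wrist force passes 120 N, or if a joint passes its speed limit or range.

## Working session

There is one attempt and no reset: what is moved stays moved. The work goes in short steps, Python scripts to look and compute and a tool call to move; the robot and the scene stay as the last step left them, time stands still between calls to the robot, and variables do not carry over. Pictures are saved under pics/ and viewed, about 8 in all and at most 12, crops included, and the job is handed in when it is done.

Besides the shell and the picture viewer there is one more tool, called after "Request:" as name([rows], argument=value, ...), one row to a line, values as JSON. carry_out: Moves the arm, as the interface text tells. Its arguments: {"type":"object","properties":{"deltas":{"type":"array","items":{"type":"array","items":{"type":"array","items":{"type":"number"}}}},"fingers":{"type":"number"}},"required":["deltas"]}

```bash
mkdir -p pics; ls
python3 - <<'E'
from plant import bot
import cv2,numpy as np
o=bot.get_obs(); print(o['time'],o['tool_pos'],o['tcp_rot'],o['grip_width'])
for n in("scene","side"):
    p,d=bot.capture(n); np.savez('%s0.npz'%n,p=p,d=d); cv2.imwrite('pics/%s0.png'%n,p)
    m=bot.camera_model(n); print(n,np.round(m['K'],1).tolist(),np.round(m['camera_from_world'],3).tolist(),(d>0).mean())
E
```

```text
pics
0.0 [ 121.11580332 -510.52456057  291.54711694] [-3.14007370e+00 -2.24540608e-04  2.32799188e-01] 91.77564950804289
scene [[515.8, 0.0, 320.0], [0.0, 515.8, 192.5], [0.0, 0.0, 1.0]] [[-0.791, 0.611, 0.021, 447.083], [0.362, 0.496, -0.789, -4.148], [-0.493, -0.616, -0.614, 1693.302], [0.0, 0.0, 0.0, 1.0]] 0.98387109375
side [[450.0, 0.0, 317.8], [0.0, 450.0, 201.9], [0.0, 0.0, 1.0]] [[0.903, -0.429, 0.02, -493.048], [-0.197, -0.455, -0.868, 154.471], [0.382, 0.78, -0.496, 1441.088], [0.0, 0.0, 0.0, 1.0]] 0.98704296875
```

View pics/scene0.png

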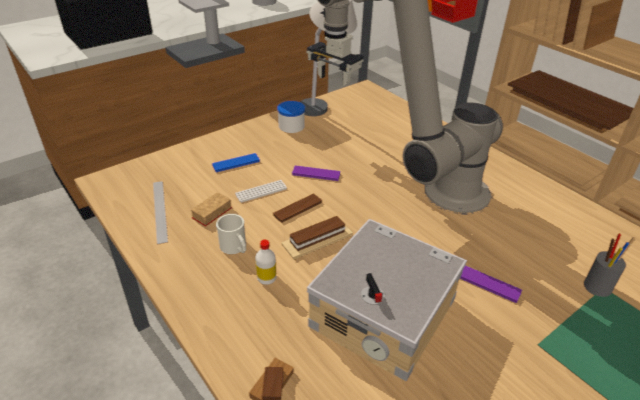

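View pics/side0.png

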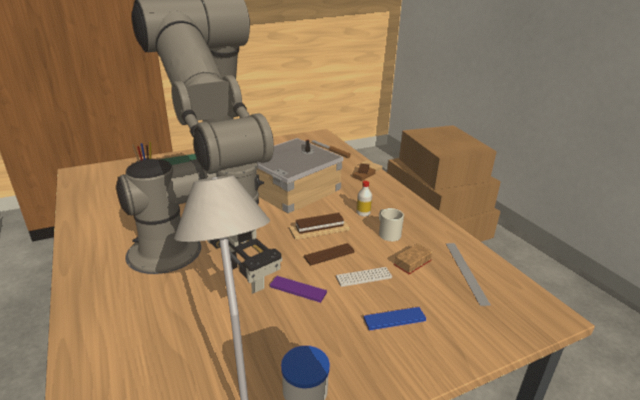

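Scene view: the loose grid is at about (262,191), the loose blank at (298,208), and the pile's top at (318,231). The T-handle is at (373,288) with its red end near (378,297). Purple and blue look-alikes, the mug, the glue and the sanding block surround them.

```bash
cat > h.py <<'E'
import numpy as np,cv2
def toplane(uv,m,z):
    K=m['K'];T=np.linalg.inv(m['camera_from_world'])
    uv=np.atleast_2d(uv).astype(float)
    r=np.c_[(uv-[K[0][2],K[1][2]])/[K[0][0],K[1][1]],np.ones(len(uv))]@T[:3,:3].T
    c=T[:3,3]; return c+r*((z-c[2])/r[:,2:3])
def biggest(mask):
    n,l,s,c=cv2.connectedComponentsWithStats(mask.astype(np.uint8)); 
    return l==1+np.argmax(s[1:,4])
def rect(mask,m,z):
    ys,xs=np.nonzero(mask); P=toplane(np.c_[xs,ys],m,z)[:,:2].astype(np.float32)
    (c,s,a)=cv2.minAreaRect(P); 
    if s[0]<s[1]: s=s[::-1];a+=90
    return np.round(c,1),np.round(s,1),round((a+90)%180-90,1),len(P)
def depthpts(d,m):
    K=m['K'];T=np.linalg.inv(m['camera_from_world']);v,u=np.mgrid[:d.shape[0],:d.shape[1]]
    c=np.stack([(u-K[0][2])/K[0][0]*d,(v-K[1][2])/K[1][1]*d,d],-1); return c@T[:3,:3].T+T[:3,3]
E
python3 - <<'E'
from plant import bot
from h import *
rois=dict(scene=dict(grid=(228,172,298,208),blank=(265,188,330,226),pile=(280,212,355,250),hand=(355,265,395,305)),
 side=dict(grid=(328,262,400,292),blank=(298,240,360,268),pile=(285,208,352,240),hand=(295,132,322,158)))
for n in rois:
    f=np.load(n+'0.npz');p,d=f['p'],f['d'];m=bot.camera_model(n);X=depthpts(d,m)
    hsv=cv2.cvtColor(p,cv2.COLOR_BGR2HSV).astype(int);S,V=hsv[...,1],hsv[...,2]
    for k,(a,b,c,e) in rois[n].items():
        R=np.zeros(d.shape,bool);R[b:e,a:c]=1
        if k=='grid':mask=R&(S<75)&(V>120);z=8
        elif k=='hand':
            mask=R&(X[...,2]>165)&(X[...,2]<200);z=182
            red=R&(S>150)&((hsv[...,0]<8)|(hsv[...,0]>172))&(V>80)
            print('red',X[red&mask].mean(0).round(1),red.sum(), 'bar mean',X[mask].mean(0).round(1))
        else:mask=R&(V<125)&(S>60)&(p[...,2]>p[...,0]);z=12 if k=='blank' else 44
        mask=biggest(mask); print(n,k,rect(mask,m,z),'depth mean',np.median(X[mask],0).round(1))
    L=np.zeros(d.shape,bool)
    g=(abs(X[...,2]-144)<6)&(S<60)&(X[...,0]>300); g=biggest(g);print('lid',rect(g,m,144))
    for nm,zr,bx in(('mug',(60,88),None),('glue',(100,135),None),('sand',(30,38),None)):
        q=(X[...,2]>zr[0])&(X[...,2]<zr[1])&(X[...,0]>150)&(X[...,0]<1000)&(X[...,1]<-50)&(X[...,1]>-900)
        nn,l,s,c=cv2.connectedComponentsWithStats(q.astype(np.uint8))
        print(nm,[(X[l==i].mean(0).round().tolist(),s[i,4]) for i in range(1,nn) if s[i,4]>25])
E
```

```text
scene grid (array([ 518.3, -370.9]), array([164.7,  56.2]), -10.0, 535) depth mean [ 518.2 -373.1    5.8]
scene blank (array([ 476.6, -227.6]), array([160.6,  51.2]), 1.6, 548) depth mean [ 478.7 -226.8   10.7]
scene pile (array([513.6, -80.1]), array([160.7,  50.7]), -5.9, 680) depth mean [515.8 -79.9  43.2]
red [628.8 279.2 177. ] 56 bar mean [620.1 254.1 178.1]
scene hand (array([622.2, 255.2]), array([82.8, 19.3]), 68.1, 232) depth mean [620.3 254.9 180. ]
lid (array([541.5, 224.3]), array([295.1, 269.5]), 19.0, 10555)
mug [([207.0, -650.0, 78.0], np.int32(401)), ([718.0, -208.0, 74.0], np.int32(444))]
glue [([709.0, -56.0, 128.0], np.int32(29))]
sand [([698.0, -372.0, 34.0], np.int32(428)), ([702.0, -244.0, 34.0], np.int32(31)), ([531.0, -70.0, 34.0], np.int32(108)), ([737.0, -190.0, 34.0], np.int32(44))]
side grid (array([ 514.9, -382.5]), array([162. ,  55.6]), -9.5, 640) depth mean [ 514.6 -381.6    6.4]
side blank (array([ 468. , -245.1]), array([163.8,  54.5]), 1.7, 527) depth mean [ 463.9 -245.9   11.4]
side pile (array([ 496.7, -112.6]), array([172.6,  84.2]), -6.0, 512) depth mean [ 499.  -101.    42.1]
red [nan nan nan] 0 bar mean [608.5 236.2 178.1]
side hand (array([604.8, 229.4]), array([102.1,  14.3]), 69.6, 38) depth mean [606.3 227.6 179.3]
lid (array([535.4, 209.1]), array([300.3, 272.5]), 20.7, 1846)
mug [([699.0, -69.0, 74.0], np.int32(95)), ([714.0, -217.0, 74.0], np.int32(304)), ([197.0, -668.0, 80.0], np.int32(1732))]
glue [([703.0, -59.0, 116.0], np.int32(60))]
sand [([697.0, -71.0, 34.0], np.int32(26)), ([539.0, -114.0, 34.0], np.int32(51)), ([457.0, -100.0, 34.0], np.int32(45)), ([697.0, -239.0, 34.0], np.int32(46)), ([692.0, -379.0, 34.0], np.int32(411)), ([185.0, -700.0, 34.0], np.int32(107))]<stdin>:14: RuntimeWarning: Mean of empty slice.
  ret = um.true_divide(
```

```bash
cat >> h.py <<'E'
def to(o,x,y,z,yawdeg):
    "shift and turn (tool axes, units of 5 deg) from observed pose to a tool-down pose"
    from scipy.spatial.transform import Rotation as Ro
    R=Ro.from_euler('xyz',o['tcp_rot']).as_matrix()
    s=R.T@(np.array([x,y,z])-o['tool_pos']); y0=np.degrees(np.arctan2(R[1,0],R[0,0]))
    return np.round(s,1).tolist(), round(((y0-yawdeg+90)%180-90)/5,2)
E
python3 - <<'E'
from plant import bot
from h import *
m=bot.camera_model('wrist');o=bot.get_obs();print(np.round(m['K'],1).tolist())
T=np.linalg.inv(m['camera_from_world']);print(T[:3,3]-o['tool_pos'],T[:3,2])
print(toplane([[0,0],[640,0],[0,400],[640,400],[320,200]],m,0)-np.r_[o['tool_pos'][:2],0])
print(to(o,440,-240,360,0), to(o,500,-375,250,-10))
E
```

```text
[[308.2, 0.0, 315.5], [0.0, 308.2, 197.7], [0.0, 0.0, 1.0]]
[80.10492977 18.0238622  92.23640829] [-0.29108778 -0.06674511 -0.95436523]
[[ 103.36670476  377.35764124    0.        ]
 [ 262.87788941 -299.70794343    0.        ]
 [-496.53027041  416.61515558    0.        ]
 [-252.37121781 -605.75347421    0.        ]
 [ -38.69586332  -15.243993      0.        ]]
([372.7, -189.8, -68.1], np.float64(2.67)) ([399.9, -44.4, 41.8], np.float64(4.67))
```

Request:
carry_out([
  [[40,-20,0,0.3],[80,-40,0,0.8],[130,-70,0,1.3],[180,-100,0,1.8],[230,-125,0,2.3],[280,-145,0,2.67],[330,-165,0,2.67],[380,-185,0,2.67],[420,-200,0,2.67],[430,-204,0,2.67],[430,-204,0,2.67],[430,-204,0,2.67]],
])

```text
time: 1.3
tool_pos: [492.6, -212.5, 291.5]
tcp_rot: [-3.141, 0.002, 0.002]
contact_force: [-1.2, 1.1, -0.6]
grip_width: 91.7
```

```bash
cat > look.py <<'E'
from plant import bot
from h import *
import sys
def snap(name):
    o=bot.get_obs();m=bot.camera_model('wrist');p,d=bot.capture('wrist')
    np.savez(name+'.npz',p=p,d=d,C=m['camera_from_world'],K=m['K'],t=o['tool_pos'],r=o['tcp_rot']);cv2.imwrite('pics/%s.png'%name,p)
    print(o['time'],o['tool_pos'].round(1),np.degrees(o['tcp_rot']).round(2),o['contact_force'].round(1),o['grip_width']);return o,m,p,d
if __name__=='__main__':snap(sys.argv[1])
E
python3 look.py w1
```

```text
1.3 [ 492.6 -212.5  291.5] [-1.7998e+02  9.0000e-02  1.1000e-01] [-1.2  1.1 -0.6] 91.74770066843
```

View pics/w1.png

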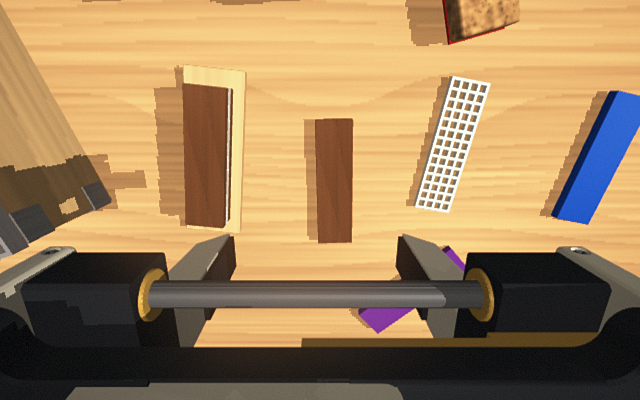

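Wrist view: the pile's top blank is at about (206,155), the loose blank at (335,180) and the grid at (452,144). All three are fully in view.

Run:
```python
from h import *
f=np.load('w1.npz');p=f['p'];m=dict(K=f['K'],camera_from_world=f['C'])
X=depthpts(f['d'],m)
hsv=cv2.cvtColor(p,cv2.COLOR_BGR2HSV).astype(int);S,V=hsv[...,1],hsv[...,2]
def roi(a,b,c,e):
    R=np.zeros(S.shape,bool);R[b:e,a:c]=1;return R
g=roi(405,68,500,222)&(S<70)&(V>120); g=cv2.morphologyEx(g.astype(np.uint8),cv2.MORPH_CLOSE,np.ones((7,7)))>0
print('grid',rect(biggest(g),m,8))
d=(V<140)&(S>100)
b=roi(306,110,365,250)&d; print('blank',rect(biggest(b&(X[...,2]>6)),m,12))
q=roi(175,72,236,235)&d; print('pile',rect(biggest(q&(X[...,2]>39)),m,44))
for k,M in(('g',g),('b',b&(X[...,2]>6)),('q',q&(X[...,2]>39))): print(k,X[biggest(M)].mean(0).round(1))
```

```text
grid (array([ 519.7, -375.2]), array([160.5,  48. ]), -10.0, 5235)
blank (array([ 475.6, -235.3]), array([158.4,  44. ]), 1.5, 4288)
pile (array([511.2, -89.4]), array([157.9,  46.8]), -6.1, 5775)
g [ 524.4 -376.8    6.1]
b [ 480.4 -235.5   12.7]
q [516.5 -89.9  45.3]
```

Run:
```python
from plant import bot
from h import *
o=bot.get_obs();print(to(o,520,-375,68.5,-10))
```

```text
([28.2, 161.9, 223.2], np.float64(2.0))
```

Request:
carry_out([
  [[10,45,20,0.8],[20,90,50,1.6],[28,135,90,2.0],[28,162,130,2.0],[28,162,165,2.0],[28,162,190,2.0],[28,162,205,2.0],[28,162,215,2.0],[28,162,221,2.0],[28,162,222.8,2.0],[28,162,222.8,2.0],[28,162,222.8,2.0]],
], fingers=72)

```text
time: 2.55
tool_pos: [521.0, -375.4, 70.7]
tcp_rot: [3.14, -0.002, -0.174]
contact_force: [1.4, 0.2, -0.2]
grip_width: 71.8
```

Request:
carry_out([
  [[0,0,0,0],[0,0,0,0],[0,0,0,0],[0,0,0,0],[0,0,0,0],[0,0,0,0]],
], fingers=38)

```text
time: 3.15
tool_pos: [520.5, -375.2, 69.5]
tcp_rot: [3.141, -0.0, -0.175]
contact_force: [-0.4, 0.8, 0.5]
grip_width: 44.0
```

```bash
python3 look.py w2
```

```text
3.15 [ 520.5 -375.2   69.5] [ 1.7999e+02 -1.0000e-02 -1.0010e+01] [-0.4  0.8  0.5] 44.00986820020941
```

View pics/w2.png

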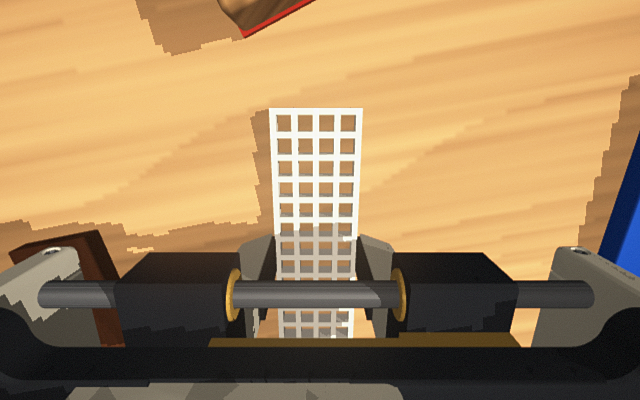

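The fingers hold the grid squarely at its centre, with an opening of 44 mm. Carrying it to the pile next.

Run:
```python
from plant import bot
from h import *
o=bot.get_obs();print(to(o,511.5,-89.5,114.5,-6.1))
```

```text
([-58.5, -279.8, -45.1], np.float64(-0.78))
```

Request:
carry_out([
  [[0,0,-15,0],[0,0,-40,0],[0,-10,-70,0],[-6,-30,-95,0],[-14,-65,-100,-0.2],[-22,-105,-100,-0.4],[-31,-148,-100,-0.6],[-40,-190,-100,-0.78],[-48,-230,-100,-0.78],[-54,-260,-100,-0.78],[-58,-276,-100,-0.78],[-58.5,-280,-95,-0.78],[-58.5,-280,-85,-0.78],[-58.5,-280,-75,-0.78],[-58.5,-280,-70,-0.78],[-58.5,-280,-70,-0.78]],
])

```text
time: 4.8
tool_pos: [511.0, -90.1, 138.0]
tcp_rot: [-3.141, 0.002, -0.108]
contact_force: [0.0, -0.3, -0.5]
grip_width: 44.4
```

```bash
python3 look.py w3
```

```text
4.8 [511.  -90.1 138. ] [-1.7998e+02  1.4000e-01 -6.2000e+00] [ 0.  -0.3 -0.5] 44.40412840281952
```

View pics/w3.png

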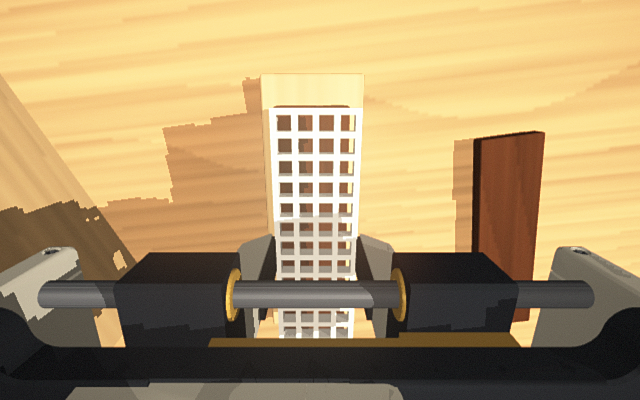

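Grid sits over the pile, aligned and level (its sides fall inside the blank's). Setting it down.

Request:
carry_out([
  [[0,0,6,0],[0,0,12,0],[0,0,17,0],[0,0,21,0],[0,0,23,0],[0,0,24,0],[0,0,24,0],[0,0,24,0]],
])

```text
time: 5.65
tool_pos: [511.6, -89.3, 115.6]
tcp_rot: [3.141, -0.0, -0.107]
contact_force: [0.1, -1.1, -0.5]
grip_width: 43.8
```

Request:
carry_out([
  [[0,0,0,0],[0,0,0,0],[0,0,0,0],[0,0,0,0],[0,0,-3,0],[0,0,-10,0],[0,0,-30,0],[0,0,-60,0],[0,20,-100,0],[0,50,-120,0],[0,70,-130,0],[0,70,-130,0],[0,70,-130,0]],
], fingers=68)

```text
time: 6.95
tool_pos: [503.8, -158.7, 245.5]
tcp_rot: [-3.141, -0.0, -0.108]
contact_force: [-0.7, 0.4, 0.7]
grip_width: 67.6
```

```bash
python3 look.py w4
python3 - <<'E'
from h import *
f=np.load('w4.npz');p=f['p'];m=dict(K=f['K'],camera_from_world=f['C'])
X=depthpts(f['d'],m);hsv=cv2.cvtColor(p,cv2.COLOR_BGR2HSV).astype(int);S,V=hsv[...,1],hsv[...,2]
r=np.zeros(S.shape,bool);r[:235]=1
g=r&(S<70)&(V>120)&(X[...,2]>46)&(X[...,2]<60)&(X[...,1]<0)&(X[...,1]>-160); g=cv2.morphologyEx(g.astype(np.uint8),cv2.MORPH_CLOSE,np.ones((7,7)))>0
print('grid',rect(biggest(g),m,52))
b=r&(V<140)&(S>100)&(X[...,2]>6)&(X[...,2]<20)&(X[...,1]<-160); print('blank',rect(biggest(b),m,12))
from plant import bot
print(to(bot.get_obs(),476,-235.3,68.5,1.5))
E
```

```text
6.95 [ 503.8 -158.7  245.5] [-179.98   -0.     -6.17] [-0.7  0.4  0.7] 67.56605589229395
grid (array([528.3, -91.9]), array([125.6,  46. ]), -6.1, 6077)
blank (array([ 492. , -234.6]), array([126.8,  44.9]), 1.5, 4512)
([-19.1, 79.8, 176.4], np.float64(-1.52))
```

View pics/w4.png

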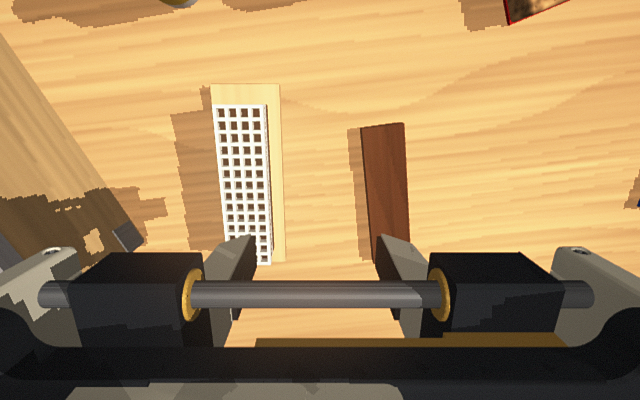

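Grid lies flat on the pile, about (511,-90), yaw -6.1°, which matches the pile (511,-89.4). Now the blank.

Request:
carry_out([
  [[-6,25,10,-0.5],[-12,50,30,-1.0],[-19,72,60,-1.52],[-19,80,95,-1.52],[-19,80,130,-1.52],[-19,80,150,-1.52],[-19,80,165,-1.52],[-19,80,172,-1.52],[-19,80,175,-1.52],[-19,80,175,-1.52],[-19,80,175,-1.52]],
], fingers=72)

```text
time: 8.1
tool_pos: [477.1, -236.4, 71.1]
tcp_rot: [3.141, -0.001, 0.026]
contact_force: [-0.2, -0.2, 0.4]
grip_width: 71.7
```

Request:
carry_out([
  [[0,0,0,0],[0,0,0,0],[0,0,0,0],[0,0,0,0],[0,0,0,0],[0,0,0,0]],
], fingers=38)

```text
time: 8.7
tool_pos: [476.7, -236.4, 70.6]
tcp_rot: [3.141, -0.0, 0.026]
contact_force: [0.9, 0.6, 2.3]
grip_width: 44.4
```

Run:
```python
from plant import bot
from h import *
o=bot.get_obs();print(o['tool_pos'],o['grip_width'],to(o,511.2,-90,o['tool_pos'][2]+52.5,-6.1))
```

```text
[ 476.68542023 -236.44668258   70.62815207] 44.43073400493013 ([38.3, -145.5, -52.5], np.float64(1.52))
```

Request:
carry_out([
  [[0,0,-15,0],[0,0,-40,0],[0,0,-70,0],[4,-10,-95,0.2],[12,-40,-100,0.6],[22,-78,-100,1.1],[32,-115,-100,1.52],[38,-138,-100,1.52],[39,-146,-95,1.52],[39,-146,-85,1.52],[39,-146,-75,1.52],[39,-146,-72,1.52],[39,-146,-72,1.52]],
])

```text
time: 10.0
tool_pos: [511.3, -90.3, 141.4]
tcp_rot: [-3.141, 0.002, -0.108]
contact_force: [0.6, -0.8, -1.2]
grip_width: 44.3
```

```bash
python3 look.py w5
```

```text
10.0 [511.3 -90.3 141.4] [-1.7999e+02  1.1000e-01 -6.2000e+00] [ 0.6 -0.8 -1.2] 44.253043527132654
```

View pics/w5.png

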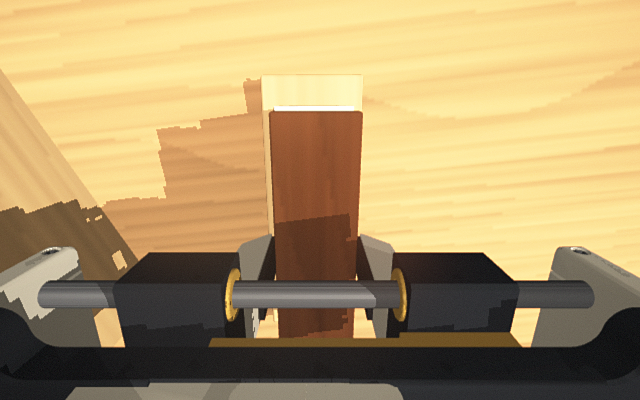

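Blank sits over the grid, aligned. Setting it down and backing away up.

Request:
carry_out([
  [[0,0,5,0],[0,0,10,0],[0,0,14,0],[0,0,17,0],[0,0,18,0],[0,0,18.5,0],[0,0,18.5,0],[0,0,18.5,0]],
])

```text
time: 10.85
tool_pos: [511.9, -89.4, 124.0]
tcp_rot: [3.141, -0.0, -0.107]
contact_force: [-0.2, 0.2, -1.6]
grip_width: 44.5
```

Request:
carry_out([
  [[0,0,0,0],[0,0,0,0],[0,0,0,0],[0,0,0,0],[0,0,-3,0],[0,0,-10,0],[0,0,-30,0],[0,0,-60,0],[0,0,-105,0],[0,0,-150,0],[0,0,-190,0],[0,0,-215,0],[0,0,-215,0],[0,0,-215,0]],
], fingers=68)

```text
time: 12.25
tool_pos: [511.6, -89.3, 339.4]
tcp_rot: [3.141, -0.001, -0.107]
contact_force: [-0.9, -0.2, -0.4]
grip_width: 67.7
```

```bash
python3 look.py w6
python3 - <<'E'
from h import *
from plant import bot
o=bot.get_obs();print(o['joint_positions'].round(3) if hasattr(o['joint_positions'],'round') else o['joint_positions'])
f=np.load('w6.npz');m=dict(K=f['K'],camera_from_world=f['C']);X=depthpts(f['d'],m);p=f['p']
hsv=cv2.cvtColor(p,cv2.COLOR_BGR2HSV).astype(int);S,V=hsv[...,1],hsv[...,2]
r=np.zeros(S.shape,bool);r[:235]=1
b=r&(V<140)&(S>100)&(X[...,2]>56)&(X[...,2]<72)&(X[...,1]<0); print('blank',rect(biggest(b),m,64),X[biggest(b),2].mean())
E
```

```text
12.25 [511.6 -89.3 339.4] [ 1.7998e+02 -6.0000e-02 -6.1100e+00] [-0.9 -0.2 -0.4] 67.73722390599471
[-0.32   0.299  1.457 -0.     1.387  1.357]
blank (array([510.7, -89.1]), array([156.4,  44. ]), -6.1, 3856) 63.63645881158271
```

View pics/w6.png

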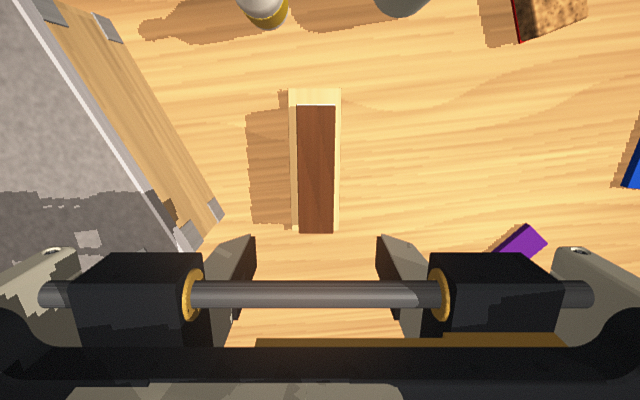

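The blank is on the grid: (510.7,-89.1), yaw -6.1°, top at 64 mm. Now over to the lid.

Run:
```python
from plant import bot
from h import *
print(to(bot.get_obs(),564,234,340,20))
```

```text
([17.9, -327.0, -1.7], np.float64(-5.22))
```

Request:
carry_out([
  [[1,-25,0,-0.5],[4,-65,0,-1.2],[7,-110,0,-2],[9,-155,0,-2.8],[12,-200,0,-3.6],[14,-245,0,-4.4],[16,-285,0,-5.2],[18,-315,0,-5.2],[18,-327,0,-5.2],[18,-327,0,-5.2],[18,-327,0,-5.2]],
])

```text
time: 13.4
tool_pos: [564.4, 232.8, 338.0]
tcp_rot: [3.141, 0.002, 0.347]
contact_force: [-0.1, 0.7, -0.5]
grip_width: 67.9
```

```bash
python3 look.py w7
python3 - <<'E'
from h import *
f=np.load('w7.npz');m=dict(K=f['K'],camera_from_world=f['C']);X=depthpts(f['d'],m);p=f['p']
hsv=cv2.cvtColor(p,cv2.COLOR_BGR2HSV).astype(int);H,S,V=hsv[...,0],hsv[...,1],hsv[...,2]
r=np.zeros(S.shape,bool);r[:235]=1
h=biggest(r&(X[...,2]>173)&(X[...,2]<195)); print('bar',rect(h,m,182),X[h].mean(0).round(1))
red=r&(S>150)&((H<8)|(H>172))&(V>80)&(X[...,2]>150); 
if red.any():print('red',X[red].mean(0).round(1),red.sum())
g=biggest(r&(abs(X[...,2]-144)<5)&(S<60)); print('lid',rect(g,m,144))
E
```

```text
13.4 [564.4 232.8 338. ] [1.7997e+02 1.1000e-01 1.9860e+01] [-0.1  0.7 -0.5] 67.94798708813178
bar (array([616.9, 248.7]), array([69.3, 14.3]), 67.9, 1538) [617.4 249.8 181. ]
red [628.8 276.2 187.1] 178
lid (array([598.2, 242. ]), array([268.7, 166.8]), -71.0, 49986)
```

View pics/w7.png

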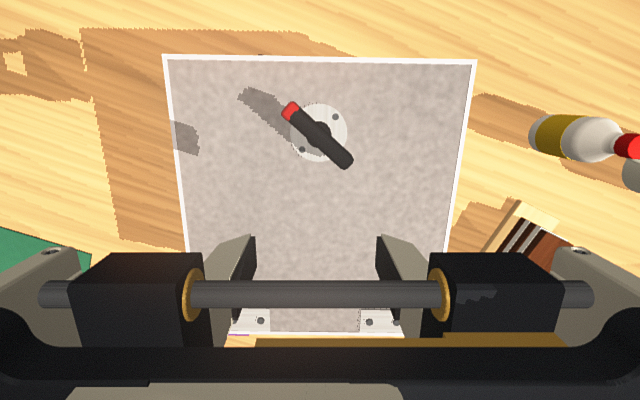

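The T-bar centre is at (617,249), about pixel (318,135), yaw 67.9°. The lid's yaw is 19.0°, so the latch stands at about 0.85 rad, inside the uncertain band. Gripping across the bar.

Run:
```python
from plant import bot
from h import *
print(to(bot.get_obs(),617,249,219,67.9))
```

```text
([55.2, 2.1, 119.3], np.float64(-9.62))
```

Request:
carry_out([
  [[5,0,0,-1],[15,0,5,-2.2],[25,1,10,-3.5],[35,1,15,-4.8],[45,2,20,-6.1],[55,2,25,-7.4],[55.2,2,30,-8.7],[55.2,2,40,-9.62],[55.2,2,65,-9.62],[55.2,2,90,-9.62],[55.2,2,107,-9.62],[55.2,2,115,-9.62],[55.2,2,118,-9.62],[55.2,2,118,-9.62],[55.2,2,118,-9.62]],
], fingers=44)

```text
time: 14.95
tool_pos: [617.6, 250.5, 222.1]
tcp_rot: [3.14, -0.001, 1.186]
contact_force: [-0.1, 0.5, 0.1]
grip_width: 44.0
```

Request:
carry_out([
  [[0,0,0,0],[0,0,0,0],[0,0,0,0],[0,0,0,0],[0,0,0,0],[0,0,0,0]],
], fingers=6)

```text
time: 15.55
tool_pos: [616.5, 251.1, 221.1]
tcp_rot: [-3.14, 0.0, 1.187]
contact_force: [-5.6, 0.7, 4.4]
grip_width: 20.2
```

```bash
python3 look.py w8
```

```text
15.55 [616.5 251.1 221.1] [-1.7992e+02  1.0000e-02  6.8010e+01] [-5.6  0.7  4.4] 20.18173669745021
```

Request:
carry_out([
  [[0,0,0,0],[0,0,0,0],[0,0,0,0],[0,0,0,0]],
])

```text
time: 16.0
tool_pos: [616.5, 251.1, 221.1]
tcp_rot: [-3.14, 0.0, 1.187]
contact_force: [-5.7, 1.4, 4.0]
grip_width: 20.1
```

```bash
python3 look.py w9
```

```text
16.0 [616.5 251.1 221.1] [-1.7993e+02  1.0000e-02  6.8010e+01] [-5.7  1.4  4. ] 20.052296235836405
```

View pics/w9.png

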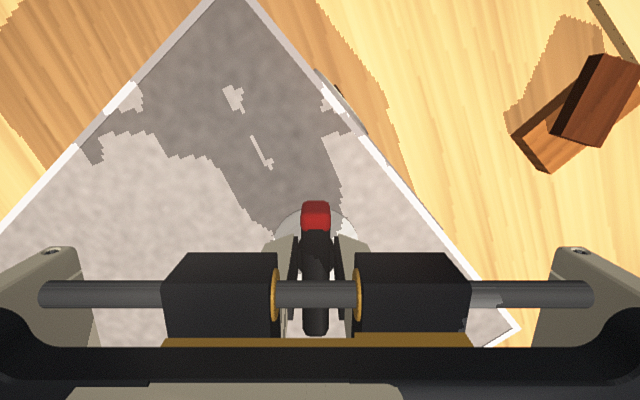

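The image shows a gap between the pads and the bar, and the opening is 20 mm. The tips have closed on the boss under the 14 mm bar, so I'll open, rise 8 mm and close again.

Request:
carry_out([
  [[0,0,0,0],[0,0,0,0],[0,0,-3,0],[0,0,-6,0],[0,0,-7.5,0],[0,0,-7.5,0],[0,0,-7.5,0]],
], fingers=32)

```text
time: 16.75
tool_pos: [617.2, 250.7, 228.4]
tcp_rot: [3.141, 0.0, 1.187]
contact_force: [0.8, 0.1, -0.0]
grip_width: 32.0
```

Request:
carry_out([
  [[0,0,0,0],[0,0,0,0],[0,0,0,0],[0,0,0,0],[0,0,0,0],[0,0,0,0],[0,0,0,0]],
], fingers=6)

```text
time: 17.45
tool_pos: [616.4, 251.0, 228.2]
tcp_rot: [-3.14, 0.001, 1.187]
contact_force: [-4.7, 1.2, 1.8]
grip_width: 14.1
```

Bar gripped (14.1 mm). Light tug: 3 mm up.

Request:
carry_out([
  [[0,0,-1,0],[0,0,-2,0],[0,0,-3,0],[0,0,-3,0],[0,0,-3,0]],
])

```text
time: 17.95
tool_pos: [616.3, 250.9, 229.9]
tcp_rot: [-3.139, 0.002, 1.187]
contact_force: [-5.0, 2.9, -7.1]
grip_width: 13.6
```

Request:
carry_out([
  [[0,0,-1,0],[0,0,-1.5,0],[0,0,-1.5,0]],
])

```text
time: 18.25
tool_pos: [616.1, 250.9, 231.2]
tcp_rot: [-3.138, 0.002, 1.187]
contact_force: [-5.8, 2.4, -8.5]
grip_width: 14.0
```

Request:
carry_out([
  [[0,0,-1,0],[0,0,-1,0],[0,0,-1,0]],
])

```text
time: 18.55
tool_pos: [616.0, 250.8, 232.0]
tcp_rot: [-3.138, 0.002, 1.187]
contact_force: [-5.8, 2.8, -9.2]
grip_width: 13.4
```

Request:
carry_out([
  [[0,0,-0.7,0],[0,0,-1.5,0],[0,0,-1.5,0],[0,0,-1.5,0]],
])

```text
time: 18.95
tool_pos: [615.8, 250.7, 233.3]
tcp_rot: [-3.137, 0.003, 1.187]
contact_force: [-6.8, 2.9, -8.3]
grip_width: 13.7
```

Request:
carry_out([
  [[0,0,-0.7,0],[0,0,-1.5,0],[0,0,-1.5,0],[0,0,-1.5,0]],
])

```text
time: 19.35
tool_pos: [615.6, 250.7, 234.7]
tcp_rot: [-3.137, 0.003, 1.187]
contact_force: [-8.3, 1.3, -9.9]
grip_width: 13.7
```

Request:
carry_out([
  [[0,0,-1,0],[0,0,-2,0],[0,0,-3,0],[0,0,-4,0],[0,0,-4,0],[0,0,-4,0]],
])

```text
time: 19.95
tool_pos: [615.0, 250.5, 238.2]
tcp_rot: [-3.135, 0.005, 1.187]
contact_force: [-9.3, 0.6, -11.0]
grip_width: 13.8
```

Run:
```python
from plant import bot
from h import *
n='scene'
f=np.load('scene0.npz');p,d=bot.capture(n);m=bot.camera_model(n)
X0=depthpts(f['d'],m);X=depthpts(d,m);print(bot.get_obs()['moment'])
u=np.array([.9455,.3256]);v=np.array([-.3256,.9455]);h=np.array([409,177.1])
a=(X0[...,:2]-h)@u;b=(X0[...,:2]-h)@v;hsv=cv2.cvtColor(p,cv2.COLOR_BGR2HSV)
for lo,hi in((20,90),(90,160),(160,230),(230,272)):
    q=(abs(X0[...,2]-144)<5)&(a>lo)&(a<hi)&(b>40)&(b<120)&(hsv[...,1]<60)&(abs(X[...,2]-X0[...,2])<30)
    print(lo,q.sum(),np.median(X[q][:,2]-X0[q][:,2]).round(2))
```

```text
[0.18094483 0.85838429 0.03653805]
20 620 2.56
90 792 5.91
160 908 9.12
230 593 11.85
```

The tug found the lid not caught. It came up with a steady 8–11 N, and depth shows it raised about 0.046 rad, well past the 0.02 play. So no unlatching turn is needed, and I'll raise it along its arc.

Request:
carry_out([
  [[-1.5,-1.7,-1,0],[-2.4,-2.8,-6,0],[-3.4,-3.9,-11.8,0],[-4.5,-5.2,-17,0],[-5.6,-6.5,-22.4,0],[-6.9,-8,-28,0],[-8.2,-9.4,-33,0],[-8.2,-9.4,-33,0],[-8.2,-9.4,-33,0]],
])

```text
time: 20.9
tool_pos: [604.5, 246.9, 273.0]
tcp_rot: [-3.139, 0.001, 1.187]
contact_force: [-5.3, 3.9, -10.3]
grip_width: 15.2
```

Now swing the handle clockwise to home, with the lid well clear of the keeper. The vertical jaws can then let the bar pivot cleanly as the lid tilts.

Request:
carry_out([
  [[0,0,0,0.4],[0,0,0,1.1],[0,0,0,1.9],[0,0,0,2.7],[0,0,0,3.5],[0,0,0,4.3],[0,0,0,5.1],[0,0,0,5.1]],
])

```text
time: 21.7
tool_pos: [605.1, 246.2, 273.3]
tcp_rot: [-3.142, 0.002, 0.741]
contact_force: [-4.0, 0.8, -8.1]
grip_width: 14.0
```

Request:
carry_out([
  [[0,0,0,0.4],[0,0,0,1.1],[0,0,0,1.9],[0,0,0,2.7],[0,0,0,3.5],[0,0,0,4.2],[0,0,0,4.7],[0,0,0,4.7]],
])

```text
time: 22.5
tool_pos: [605.5, 245.4, 273.6]
tcp_rot: [3.14, 0.001, 0.332]
contact_force: [-1.8, -4.4, -8.5]
grip_width: 13.6
```

```bash
python3 look.py w10
```

```text
22.5 [605.5 245.4 273.6] [1.799e+02 7.000e-02 1.902e+01] [-1.8 -4.4 -8.5] 13.552598595261797
```

View pics/w10.png

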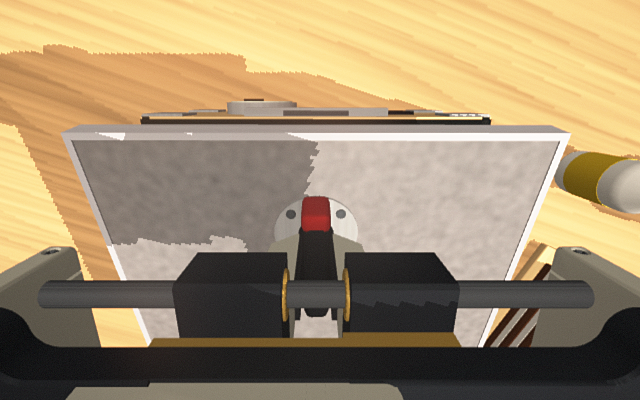

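The bar is square in the jaws, red end at the lid's far edge (316,212), and the lid is part open. Raising the rest of the way.

Request:
carry_out([
  [[-2,0,-5,0],[-5,0,-11,0],[-8.5,0,-18.5,0],[-12.5,0,-26,0],[-17,0,-33.5,0],[-21.5,0,-40.5,0],[-26.5,0,-47.5,0],[-31.5,0,-54.5,0],[-34,0,-57.6,0],[-34,0,-57.6,0]],
])

```text
time: 23.55
tool_pos: [573.2, 234.3, 332.3]
tcp_rot: [3.139, -0.0, 0.332]
contact_force: [-0.8, -6.3, -10.6]
grip_width: 13.7
```

Request:
carry_out([
  [[-3,0,-4,0],[-8,0,-9,0],[-13.5,0,-14.8,0],[-19,0,-20,0],[-25,0,-25.5,0],[-31.5,0,-31,0],[-38,0,-36.5,0],[-43,0,-40,0],[-45.8,0,-42.3,0],[-45.8,0,-42.3,0],[-45.8,0,-42.3,0],[-45.8,0,-42.3,0]],
])

```text
time: 24.75
tool_pos: [530.6, 219.8, 374.6]
tcp_rot: [3.139, -0.002, 0.332]
contact_force: [1.3, -4.7, -10.0]
grip_width: 14.1
```

Run:
```python
from plant import bot
from h import *
from look import snap
snap('w11')
ims=[]
u=np.array([.9455,.3256]);v=np.array([-.3256,.9455]);h=np.array([409,177.1])
for n in('scene','side'):
    p,d=bot.capture(n);m=bot.camera_model(n);X=depthpts(d,m);cv2.imwrite('pics/%s1.png'%n,p)
    if n=='scene': crop=p[130:370,230:500]
    ims.append(p)
    hsv=cv2.cvtColor(p,cv2.COLOR_BGR2HSV).astype(int)
    a=(X[...,:2]-h)@u;b=(X[...,:2]-h)@v;z=X[...,2]-130
    q=(abs(b)>45)&(abs(b)<125)&(a>-25)&(a<215)&(z>20)&(z<235)&(hsv[...,1]<60)
    if q.sum()>50:
        k=np.polyfit(a[q],z[q],1);print(n,'lid rad',np.arctan(k[0]).round(3),q.sum(),'resid',np.abs(z[q]-np.polyval(k,a[q])).mean().round(1))
    r=(X[...,1]<0)&(X[...,1]>-180)&(X[...,2]>56)&(X[...,2]<72)&(X[...,0]>400)&(X[...,0]<620)&(hsv[...,2]<140)&(hsv[...,1]>60)
    if r.sum()>30: print(n,'top blank',rect(biggest(r),m,64))
cv2.imwrite('pics/end.png',np.hstack([cv2.resize(ims[0],(400,250)),cv2.resize(ims[1],(400,250))]))
cv2.imwrite('pics/end2.png',np.vstack([cv2.resize(ims[0][130:370,200:520],(640,480))]))
```

```text
24.75 [530.6 219.8 374.6] [ 1.7986e+02 -1.4000e-01  1.9030e+01] [  1.3  -4.7 -10. ] 14.106989397606693
scene lid rad -0.652 596 resid 2.0
scene top blank (array([511.8, -82.9]), array([159.8,  50.8]), -6.3, 648)
side lid rad 0.757 2012 resid 3.0
side top blank (array([504.2, -98.7]), array([161.5,  57.8]), -5.7, 389)
```

View pics/end2.png

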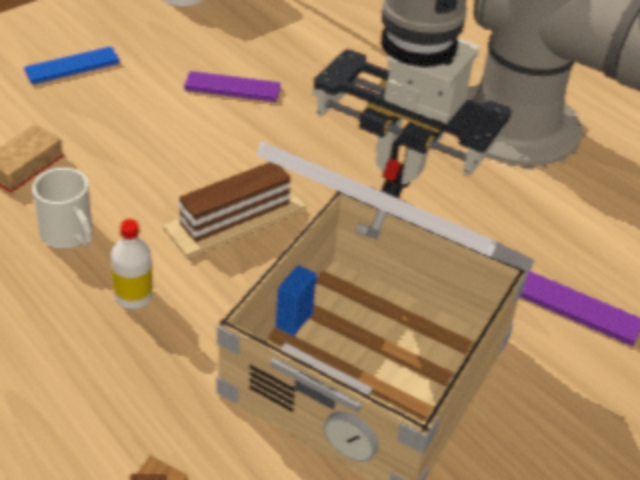

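The lid is open with the T-handle held in the jaws at about (390,180). The pile is a neat stack on its board, and the mug, glue and sanding block have not moved. Letting it settle, then handing in.

Request:
carry_out([
  [[0,0,0,0],[0,0,0,0],[0,0,0,0],[0,0,0,0],[0,0,0,0]],
])

```text
time: 25.4
tool_pos: [530.6, 219.7, 374.6]
tcp_rot: [3.139, -0.002, 0.332]
contact_force: [1.4, -5.8, -8.1]
grip_width: 13.8
```

Run:
```python
from plant import bot
o=bot.get_obs();print(o['time'],o['tool_pos'],o['contact_force'],o['grip_width'],max(abs(o['dq'])))
print(bot.close_job())
```

```text
25.4 [530.60213155 219.74792307 374.61565883] [ 1.38914699 -5.80038994 -8.08153746] 13.802067940133863 0.0018088191764226527
the job is handed in; nothing more can be done
None
```

The batch is stacked, the lid is open, and the job was handed in at about 25 s. The gripper is holding the lid still by its T-handle.

- **Stack:** the grid and then the loose blank were laid on the pile. The close wrist view put each within about 2 mm and 0.1° of the pile's top blank. The later scene and side views put the top blank at y = -83 and -99, against -89 in the wrist view. Those two are the coarser views and disagreed by a similar amount before anything was moved.
- **Grip:** my first grip on the T-handle closed on the boss under the bar. I opened, rose 8 mm and gripped the bar itself.
- **Tug:** the lid was not caught. It came up with a steady 8–11 N, and the scene camera's depth showed it about 0.046 rad open, past the 0.02 rad play, so no anticlockwise turn was needed.
- **Handle turned:** with the lid about 0.2 rad open, I turned the handle clockwise from about 0.85 rad to home, so the bar could pivot in the upright jaws. **Turn the latch anticlockwise again before you shut the lid**, or its tongue may meet the keeper.
- **Last checks:** the side camera gives the lid angle as 0.757 rad (about 43°). Bar opening was 13.8 mm, wrist load about 8 N, and joint speeds were near zero. The scene camera's angle fit failed (-0.652 rad); it appears to have picked up the inside of the box, so I ignored it.
- **Left alone:** the glue bottle, mug and sanding block look unmoved in the last picture; I did not measure them again.

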